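# Twist the nozzle off the hair dryer, thread hand unknown

### The job

Take the flat-mouthed nozzle off the hair dryer that stands barrel-up in its stand. Nobody remembers whether this one has a right-hand or a left-hand thread, so try it both ways: one way stops dead almost at once and must not be forced, the other way turns freely; after about a quarter turn that way lift the nozzle straight off. Finish while still holding it in the gripper, upright, still and at least a hand's breadth (9 cm) above where it sat, and leave the other things on the counter where they are.

Things in the scene. Friction and masses are not known exactly. Their poses are not given: they have to be found in the camera images.
- nozzle: Black plastic nozzle on the dryer. Origin: centre of the underside of its round flange (62 mm wide, 12 mm high), resting on the barrel's rim; z up the barrel axis. A cone narrows to an upright flat blade: 56 mm along its own x, 14 mm thick along its own y, straight-sided 30 to 68 mm above the origin. Plug and cross-bar reach 24 mm down into the barrel. 56 to 98 g.
- blade (a point): Middle of the nozzle's flat blade, on the axis, 56 mm above the nozzle's origin, 12 mm below its top edge: grip here, across the 14 mm. Axes as the nozzle's, whose x starts within 4 degrees of the dryer's x.
- dryer: Compact grey hair dryer with its round weighted stand, fixed to the counter, barrel (68 mm across) upright and open end up at 130 mm. Origin: on the counter under the barrel axis. The handle (32 mm thick) sticks out along the dryer's own +y, 160 mm from the axis, at 35 to 90 mm height; z up.
- seat (a point): Centre of the barrel's rim, 130 mm up, where the nozzle sits; axes as the dryer's. The hand of the thread is random and unseen. Turned the wrong way about z the nozzle stops dead after 5 to 25 degrees; the right way it turns with hardly any resistance, without rising, lifts off freely from 60 degrees on (75 to 90 is best) and stops at about 115. Before that it lifts only 1 mm.
- can_tall: Tall red spray bottle, 52 mm across, 190 mm high, standing at the left; origin at its underside. Leave alone.
- can_small: White spray bottle, 46 mm across, 150 mm high, standing at the right; origin at its underside. Leave alone.
- jar: Low jar of 64 mm diameter, 60 mm high, with white lid, standing near the dryer; origin at its underside. Leave alone.
- diffuser: Round grey diffuser attachment (80 mm across its foot, 50 mm high, neck 48 mm) standing near the dryer; origin at its underside. It has no flat blade; leave alone.
- comb: Black comb lying flat near the dryer, 140 mm by 50 mm, 6 mm thick; origin under its spine. Leave alone.
Things that resemble listed ones, but are neither listed nor needed, are in the scene too. What is shaped like the nozzle but orange is not meant.

How it is judged:
By the outcome, as a careful person would: the job done as asked, in the order asked, and still so for the second after the job is handed in, while the arm keeps its last pose, push and grip.
It also fails if it takes over 58 s, if anything falls off the work surface, if the arm or the gripper's body presses on something with over 40 N, if the wrist force passes 120 N, or if a joint passes its speed limit or range.

### The arm

A 6-joint arm with a two-finger parallel gripper is mounted at the origin on the work surface. World frame = base frame: x ahead of the robot, y to its left, z up, the work surface at z = 0. Lengths are in m, angles in rad, forces in N, time in s.
With the tool pointing down it reaches from about 0.25 to 0.775 m from the base axis. Payload 4 kg.
Tool frame: the origin (TCP) lies midway between the tips of the shut fingers; the grasp point (between the pads) lies 19 mm behind it; z points along the fingers, y is the line along which they close (so a half turn about z gives the same grasp; the last joint's range is limited). The gripper opens to 85 mm and grips with 20 to 120 N. Pads are 22 mm wide; open, the fingers measure 114 mm over their backs; the gripper's body (76 mm by 85 mm) begins 54 mm behind the grasp point. The pads swing forward as they close: fully open they stand 13 mm farther back than shut.
Start: joints at [-1.363, 0.087, 1.371, -0, 1.684, -0.103], TCP at [0.168, -0.524, 0.231] pointing down, gripper open.
Joint ranges: [-3.1, 3.1], [-0.76, 2.03], [0.27, 2.55], [-1.08, 4.22], [0.17, 2.65], [-2.57, 2.57]. Speed limits (rad/s): [2.79, 2.79, 3.14, 3.14, 3.14, 3.14].

### API

Orientations are given as a 3x3 rotation matrix whose columns are the frame's x, y, z axes.
In Python, from bench import r, vision, job gives the robot as it stands.
- The arm moves only by the shell command python3 -m inch 'ROWS' [FORCE]. ROWS is a JSON list of rows, 1 to 10 of them, each of 5 numbers: the finger opening in m, then dx, dy, dz in m, then a turn about the tool's z in rad; each row is the pose to reach, as a shift and turn from the pose commanded when the command began, along the tool's axes at that moment; what a row does not reach only later rows make up. A row lasts 1/10 s, in which the tool goes at most 0.05 m and 0.15 rad, less where a joint would pass 70% of its speed; a pose out of reach is approached as far as the arm can. The fingers move at their own pace and stop on an object; FORCE is the grip in N (left out, the last holds). Time passes only in rows, so rows that do not move let the fingers close. It prints the time, the measured TCP pose, the force, the opening and the grip force at its end. Input that does not fit is refused with a message, and nothing moves.
- r.state(): the state, without advancing time (a new reading comes with each control period).
- vision.camera(name): name is "scene" or "side" or "wrist"; returns the picture (384x512x3 uint8, red, green, blue); there is no depth.
- vision.calibration(name): a dict with "fx", "fy", "cx", "cy" (pixels), "distortion" ([k1, k2, p1, p2, k3] as OpenCV has them; the pictures are not rectified), "origin" and "orientation" of the camera in the world. Camera axes: x right, y down, z forward; pixel columns grow to the right and rows downward; lengths in m; the calibration is good to about 2 mm. A picture is of the moment at which its call begins: read the wrist's pose just before it. calibration takes no time and is no camera call; for the wrist camera it gives the pose at the moment of the call.
- job.job_done(): hands the job in; it is judged then, once.
The state is a dict: "t": time; "joint_pos": joint angles; "dq": joint speeds; "joint_efforts": joint torques, N m; "tool_pos": TCP position; "tcp_rot": TCP orientation; "force": force on the tool from outside, world axes, zero at the start; "moment": the same for the moment, N m; "opening": finger opening in m; "finger_force": force on a finger pad.
Only numpy, scipy, OpenCV 4.12 (cv2) and the standard library are available. Lean on these libraries where they do the work, as an engineer would, in place of code of your own. Each camera call takes 0.05 s, during which the arm holds its last target. There are 200 camera calls.

## Working session

There is one attempt and no reset: what is moved stays moved. The work goes in short steps, Python scripts to look and compute and a shell command to move; the robot and the scene stay as the last step left them, time stands still between calls to the robot, and variables do not carry over. Pictures are saved under pics/ and viewed, at most 10 in all, crops included, and the job is handed in when it is done.

```bash
mkdir -p pics; ls
python3 - <<'E'
from bench import r,vision,job
import cv2,numpy as np
s=r.state();print(s['t'],s['tool_pos'],s['tcp_rot'],s['opening'])
a=[vision.camera(n) for n in("scene","side")]
for n,i in zip(("scene","side"),a):
    cv2.imwrite(f'pics/{n}0.png',i[...,::-1]);c=vision.calibration(n);print(n,c)
E
```

```text
pics
0.0 [ 0.16808203 -0.52316505  0.23009814] [[ 9.52091568e-01  3.05812768e-01 -4.43601211e-04]
 [ 3.05812977e-01 -9.52088972e-01  2.23867015e-03]
 [ 2.62266095e-04 -2.26707798e-03 -9.99997396e-01]] 0.08544372744089279
scene {'fx': 380.4203177427352, 'fy': 380.4203177427352, 'cx': 254.16298304104498, 'cy': 187.23625186056742, 'distortion': array([-0.12660853,  0.        ,  0.        ,  0.        ,  0.        ]), 'origin': array([ 1.18702236, -0.54882991,  0.81364968]), 'orientation': array([[ 0.63193485,  0.50548377, -0.58749   ],
       [ 0.77479686, -0.39379037,  0.4945897 ],
       [ 0.01865916, -0.76773388, -0.6404971 ]])}
side {'fx': 499.2479766842605, 'fy': 499.2479766842605, 'cx': 247.62716003079223, 'cy': 202.09925783943217, 'distortion': array([0.03338365, 0.        , 0.        , 0.        , 0.        ]), 'origin': array([-0.10049429,  0.61068072,  1.12787976]), 'orientation': array([[-0.68673825, -0.54624361,  0.47959201],
       [-0.72688429,  0.52100093, -0.44743409],
       [-0.00545987, -0.655878  , -0.75484717]])}
```

View pics/scene0.png

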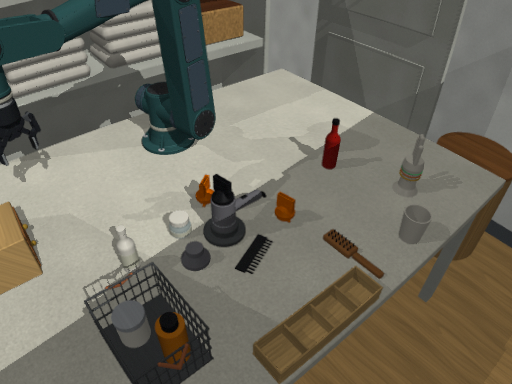

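View pics/side0.png

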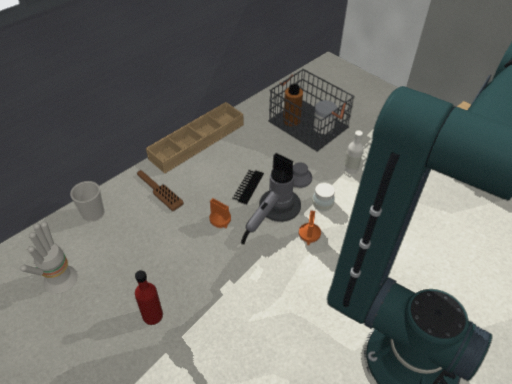

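The scene view shows three nozzle-shaped things: orange at (205,190), orange at (285,207), and black on the grey dryer at (222,188). In the side view the black one is at (283,168). The black one on the barrel fits the description; I'll confirm it in an enlarged crop of both views.

Run:
```python
import cv2,numpy as np
a=cv2.imread('pics/scene0.png')[165:250,185:275];b=cv2.imread('pics/side0.png')[145:230,235:325]
f=lambda x:cv2.resize(x,None,fx=4.4,fy=4.4,interpolation=cv2.INTER_CUBIC)
cv2.imwrite('pics/crop1.png',np.hstack([f(a),f(b)]))
```

```text
(no output)
```

View pics/crop1.png

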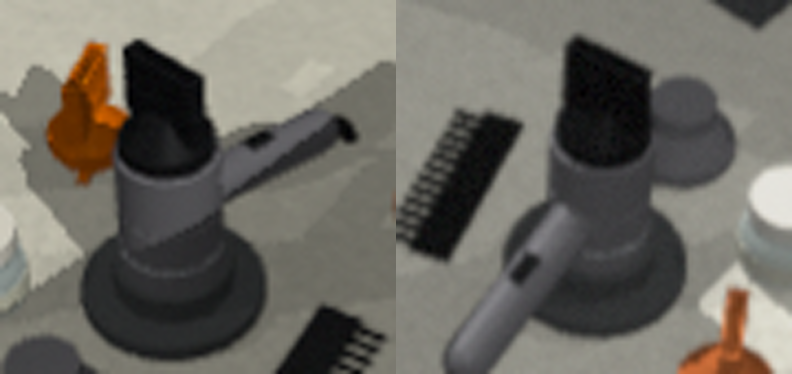

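The crop confirms it: a black upright blade on a cone on the grey barrel. The blade's top edge runs from about (132,46) to (198,81) in the left half and (573,40) to (647,72) in the right half.

```bash
cat > h.py <<'E'
from bench import r,vision,job
import cv2,numpy as np
def ray(c,p):
    K=np.array([[c['fx'],0,c['cx']],[0,c['fy'],c['cy']],[0,0,1]])
    q=cv2.undistortPoints(np.array([[p]],float),K,c['distortion'])[0,0]
    return np.array(c['origin']),np.array(c['orientation'])@[*q,1]
def onz(c,p,z):
    o,d=ray(c,p);return o+d*(z-o[2])/d[2]
def tri(L):
    A=0;b=0
    for c,p in L:
        o,d=ray(c,p);d=d/np.linalg.norm(d);P=np.eye(3)-np.outer(d,d);A=A+P;b=b+P@o
    return np.linalg.solve(A,b)
E
python3 - <<'E'
from h import *
S=vision.calibration('scene');D=vision.calibration('side')
s=lambda u,v:(185+u/4.4-.4,165+v/4.4-.4)
d=lambda u,v:(235+(u-396)/4.4-.4,145+v/4.4-.4)
for z,A,B in [(.198,(S,s(132,46)),(S,s(198,81))),(.198,(D,d(573,40)),(D,d(647,72)))]:
    a=onz(*A,z);b=onz(*B,z);print(a,b,(a+b)/2,np.linalg.norm(a-b),np.degrees(np.arctan2(*(b-a)[1::-1])))
print(tri([(S,s(165,63)),(D,d(610,56))]))
print('stand',onz(S,s(174,285),.02),onz(D,d(595,258),.02))
print('handle tip',onz(S,s(345,130),.065),onz(D,d(465,355),.065))
for n,p,q in [('jar',(179,217),(325,188)),('diff',(195,246),(300,168)),('or1',(205,178),(312,212)),('or2',(285,197),(221,205))]:
    print(n,onz(S,p,.055),onz(D,q,.055))
E
```

```text
[ 0.5198538  -0.12380799  0.198     ] [ 0.57062601 -0.11233614  0.198     ] [ 0.54523991 -0.11807206  0.198     ] 0.052052097587580955 12.732042014553084
[ 0.56525654 -0.1120548   0.198     ] [ 0.51480603 -0.12440339  0.198     ] [ 0.54003129 -0.11822909  0.198     ] 0.051939786835693245 -166.2463267837837
[ 0.5419959  -0.11785735  0.19640963]
stand [ 0.55255841 -0.12364704  0.02      ] [ 0.53501837 -0.11130453  0.02      ]
handle tip [0.54185014 0.02977007 0.065     ] [0.50932598 0.03262482 0.065     ]
jar [ 0.46210157 -0.21546209  0.055     ] [ 0.46515664 -0.22571364  0.055     ]
diff [ 0.58247384 -0.23836496  0.055     ] [ 0.57114929 -0.23357777  0.055     ]
or1 [ 0.35860796 -0.05805315  0.055     ] [ 0.43035153 -0.13027517  0.055     ]
or2 [0.5844008  0.08155277 0.055     ] [0.62531873 0.03680761 0.055     ]
```

Both views agree: blade centre at about (0.5425,-0.118), top at z≈0.197 (expected 0.198), blade x at about 13°. I'll move above it, high enough to clear the bottles.

```bash
python3 -m inch '[[0.085,0.02,-0.012,-0.035,0],[0.085,0.06,-0.034,-0.07,0],[0.085,0.1,-0.056,-0.07,0],[0.085,0.14,-0.079,-0.07,0.02],[0.085,0.18,-0.102,-0.07,0.04],[0.085,0.22,-0.124,-0.07,0.06],[0.085,0.26,-0.147,-0.07,0.084],[0.085,0.3,-0.169,-0.07,0.084],[0.085,0.3,-0.169,-0.07,0.084]]'
python3 -c "
from h import *
s=r.state();print(s['tool_pos'],s['tcp_rot'],s['joint_pos'])
print(s['tcp_rot'].T@(np.array([.5425,-.118,.28])-s['tool_pos']))"
```

```text
t: 1.0
tool_pos: [0.4049, -0.2668, 0.3008]
tcp_rot: [[0.973, 0.233, 0.001], [0.233, -0.973, 0.002], [0.001, -0.002, -1.0]]
force: [-0.4, -0.1, 0.1]
opening: 0.085
finger_force: 0.0
[ 0.40490014 -0.26681303  0.30081997] [[ 9.72509161e-01  2.32863236e-01  8.02740500e-04]
 [ 2.32860752e-01 -9.72507099e-01  2.41105032e-03]
 [ 1.34211581e-03 -2.15784177e-03 -9.99996771e-01]] [-0.70123059 -0.0611319   1.38433467  0.00243487  1.81933136  0.63514364]
[ 0.16844189 -0.11263485  0.02128915]
```

```bash
python3 -m inch '[[0.085,0.04,-0.027,0,0],[0.085,0.08,-0.054,0,0],[0.085,0.12,-0.081,0,0],[0.085,0.155,-0.104,0.01,0],[0.085,0.168,-0.1125,0.02,0],[0.085,0.168,-0.1125,0.02,0],[0.085,0.168,-0.1125,0.02,0]]'
python3 -c "
from h import *
s=r.state();print(s['tool_pos'],s['joint_pos']);c=vision.calibration('wrist');i=vision.camera('wrist')
cv2.imwrite('pics/w1.png',i[...,::-1]);print(c);np.save('w1.npy',c,allow_pickle=True)"
```

```text
t: 1.7
tool_pos: [0.5396, -0.1247, 0.2806]
tcp_rot: [[0.975, 0.224, -0.002], [0.224, -0.975, -0.001], [-0.002, 0.0, -1.0]]
force: [-1.1, 0.2, 0.5]
opening: 0.085
finger_force: 0.0
[ 0.53964905 -0.12470613  0.28061256] [-3.28673896e-01  9.33840191e-02  1.26728013e+00 -1.38079403e-03
  1.78297127e+00  1.01593345e+00]
{'fx': 303.9676752297451, 'fy': 303.9676752297451, 'cx': 260.9754154448965, 'cy': 193.35036296819868, 'distortion': array([-0.00267181,  0.        ,  0.        ,  0.        ,  0.        ]), 'origin': array([ 0.61837983, -0.10497497,  0.42258405]), 'orientation': array([[ 2.22725815e-01, -9.23839215e-01, -3.11310644e-01],
       [-9.74881119e-01, -2.11104136e-01, -7.10059650e-02],
       [-1.20869493e-04,  3.19305731e-01, -9.47651748e-01]])}
```

View pics/w1.png

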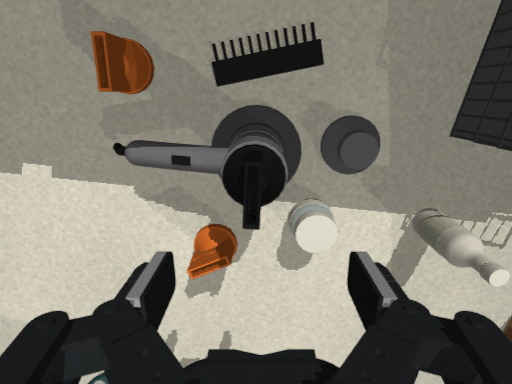

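The wrist view shows the black blade edge-on at the middle. Its top runs from about (253,152) to (252,228), 16 px wide, with the handle going left, the jar at (315,230) and an orange nozzle at (213,250). I'll refine with an enlarged crop.

```bash
python3 -c "
import cv2
i=cv2.imread('pics/w1.png')[130:240,200:310];i=cv2.convertScaleAbs(i,alpha=2.5,beta=10)
cv2.imwrite('pics/w1c.png',cv2.resize(i,None,fx=5,fy=5,interpolation=cv2.INTER_CUBIC))"
```

```text
(no output)
```

View pics/w1c.png

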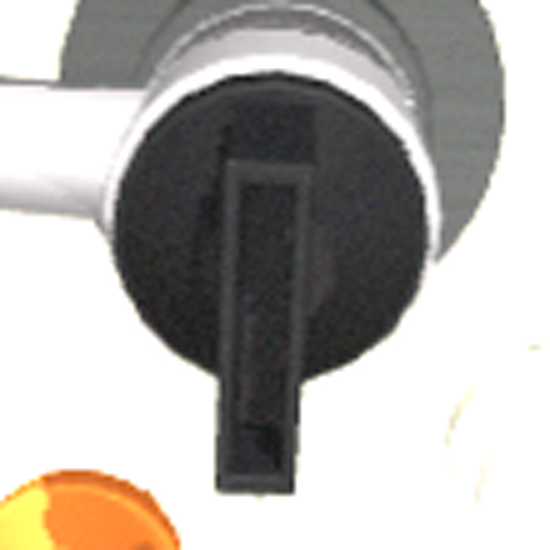

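The crop shows the blade's top rim corners at about (231,163), (313,164), (295,491) and (216,490), with the flange disc centred at about (271,226).

Run:
```python
from h import *
c=np.load('w1.npy',allow_pickle=True).item()
g=lambda u,v:(200+u/5-.4,130+v/5-.4)
P=[onz(c,g(*p),.198) for p in [(231,163),(313,164),(295,491),(216,490)]]
f=(P[0]+P[1])/2;n=(P[2]+P[3])/2;m=(f+n)/2
print(m,np.linalg.norm(f-n),np.linalg.norm(P[0]-P[1]),np.degrees(np.arctan2(*(f-n)[1::-1])))
print('flange',onz(c,g(271,226),.142),np.linalg.norm(onz(c,g(112,226),.142)-onz(c,g(430,226),.142)))
s=r.state();print(s['tool_pos'],np.degrees(np.arctan2(s['tcp_rot'][1,0],s['tcp_rot'][0,0])))
for t in (m,):
  print(s['tcp_rot'].T@(np.array([t[0],t[1],.167])-s['tool_pos']))
```

```text
[ 0.5408062  -0.11570238  0.198     ] 0.054164151694959674 0.012361207336335079 9.618811100307632
flange [ 0.54289439 -0.11516089  0.142     ] 0.060705119302587165
[ 0.53968573 -0.12512234  0.28145977] 12.887987206207107
[ 0.00329306 -0.00901788  0.11445027]
```

Now refined: centre about (0.5415,-0.1162), yaw about 10.5°; the flange and blade sizes check out. I'll centre and descend in stages.

```bash
python3 -m inch '[[0.085,0.0035,-0.0085,0,0.04],[0.085,0.0035,-0.0085,0.02,0.04],[0.085,0.0035,-0.0085,0.04,0.04],[0.085,0.0035,-0.0085,0.06,0.04],[0.085,0.0035,-0.0085,0.06,0.04]]'
python3 -c "
from h import *
s=r.state();print(s['joint_pos'],s['tcp_rot'].T@(np.array([.5415,-.1162,.167])-s['tool_pos']))"
```

```text
t: 2.25
tool_pos: [0.5397, -0.1159, 0.2189]
tcp_rot: [[0.983, 0.183, -0.005], [0.183, -0.983, 0.001], [-0.005, -0.002, -1.0]]
force: [1.0, -0.8, -0.5]
opening: 0.0849
finger_force: 0.0
[-3.13829362e-01  9.82934289e-02  1.38331184e+00 -7.13517047e-04
  1.66515546e+00  1.07293304e+00] [0.00192474 0.00069803 0.05184604]
```

```bash
python3 -m inch '[[0.085,0.002,0.0005,0.02,0],[0.085,0.002,0.0005,0.04,0],[0.06,0.002,0.0005,0.0515,0],[0.04,0.002,0.0005,0.0515,0],[0.03,0.002,0.0005,0.0515,0],[0.03,0.002,0.0005,0.0515,0]]' 30
python3 -m inch '[[0.02,0,0,0,0],[0.016,0,0,0,0],[0.012,0,0,0,0],[0.008,0,0,0,0],[0.0,0,0,0,0],[0.0,0,0,0,0],[0.0,0,0,0,0],[0.0,0,0,0,0]]' 30
```

```text
t: 2.85
tool_pos: [0.5448, -0.1152, 0.1717]
tcp_rot: [[0.983, 0.185, 0.003], [0.185, -0.983, -0.001], [0.003, 0.002, -1.0]]
force: [0.8, 0.8, 1.1]
opening: 0.03
finger_force: 0.0
t: 3.65
tool_pos: [0.5445, -0.1149, 0.1707]
tcp_rot: [[0.983, 0.186, 0.002], [0.186, -0.983, -0.001], [0.002, 0.001, -1.0]]
force: [-0.3, -1.1, 4.3]
opening: 0.0136
finger_force: 30.8
```

Gripped at 13.6 mm. The TCP is about 3 mm off the axis along the blade, so I'll recentre before turning.

```bash
python3 -m inch '[[0.03,0,0,0,0],[0.03,0,0,0,0],[0.03,-0.0025,0,0.002,0],[0.03,-0.0025,0,0.002,0],[0.016,-0.0025,0,0.002,0],[0.0,-0.0025,0,0.002,0],[0.0,-0.0025,0,0.002,0],[0.0,-0.0025,0,0.002,0],[0.0,-0.0025,0,0.002,0]]' 30
python3 -c "
from h import *
c=vision.calibration('wrist');s=r.state();print(s['tool_pos'],s['moment'],s['joint_pos'][5]);i=vision.camera('wrist')
i=i[130:384,130:400]
cv2.imwrite('pics/w2.png',cv2.convertScaleAbs(cv2.resize(i[...,::-1],None,fx=2.3,fy=2.3,interpolation=cv2.INTER_CUBIC),alpha=2))"
```

```text
t: 4.55
tool_pos: [0.5415, -0.1152, 0.1677]
tcp_rot: [[0.983, 0.186, -0.0], [0.186, -0.983, -0.0], [-0.0, 0.0, -1.0]]
force: [0.1, -0.2, -0.9]
opening: 0.0135
finger_force: 35.6
[ 0.54154274 -0.11523105  0.16766508] [-0.15351404  0.02725712  0.02992725] 1.0721882332545718
```

View pics/w2.png

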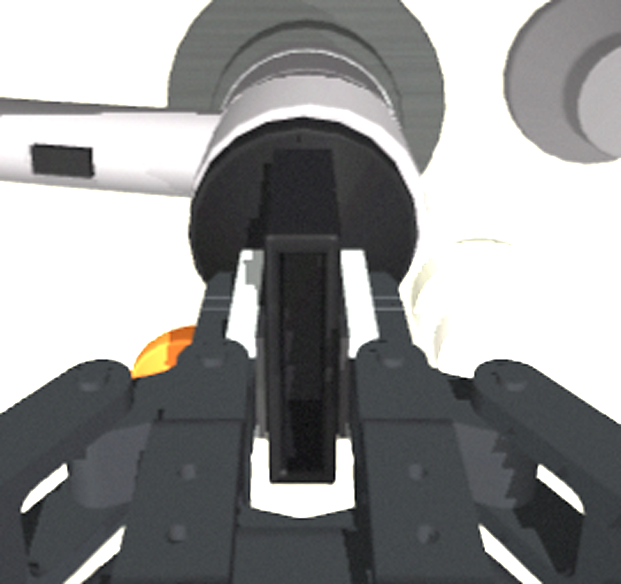

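The picture shows the blade squarely between the pads, top at (302,240)–(302,478), flange clear of the fingers. Now a gentle trial turn, in small steps while watching the moment.

```bash
cat > m.py <<'E'
from h import *
s=r.state();R=s['tcp_rot'];print('yaw',np.degrees(np.arctan2(R[1,0],R[0,0])).round(2),'mz',s['moment'].round(3),'F',s['force'].round(1),s['tool_pos'].round(4),'q6',s['joint_pos'][5].round(3))
E
python3 m.py
python3 -m inch '[[0,0,0,0,0.03],[0,0,0,0,0.06],[0,0,0,0,0.06]]' >/dev/null; python3 m.py
python3 -m inch '[[0,0,0,0,0.03],[0,0,0,0,0.06],[0,0,0,0,0.06]]' >/dev/null; python3 m.py
```

```text
yaw 10.7 mz [-0.147  0.096 -0.036] F [-0.5 -0.8 -0.6] [ 0.5415 -0.1152  0.1677] q6 1.072
yaw 7.25 mz [-0.191  0.121  0.061] F [-0.7 -1.1 -1.1] [ 0.5416 -0.1152  0.1678] q6 1.132
yaw 3.82 mz [-0.274  0.11   0.009] F [-0.2 -2.1 -0.8] [ 0.5416 -0.1152  0.1678] q6 1.192
```

Free so far (7°). Continuing in small steps.

```bash
python3 -m inch '[[0,0,0,0,0.03],[0,0,0,0,0.06],[0,0,0,0,0.06]]' >/dev/null; python3 m.py
python3 -m inch '[[0,0,0,0,0.03],[0,0,0,0,0.06],[0,0,0,0,0.06]]' >/dev/null; python3 m.py
```

```text
yaw 0.38 mz [-0.289  0.149  0.041] F [-1.1 -1.  -2. ] [ 0.5416 -0.1153  0.1678] q6 1.252
yaw -3.02 mz [-0.272  0.228  0.023] F [-0.2 -1.8 -0.5] [ 0.5416 -0.1153  0.1678] q6 1.312
```

```bash
python3 -m inch '[[0,0,0,0,0.03],[0,0,0,0,0.06],[0,0,0,0,0.06]]' >/dev/null; python3 m.py
```

```text
yaw -6.44 mz [-0.304  0.205  0.028] F [-0.4 -1.4 -0.9] [ 0.5416 -0.1153  0.1678] q6 1.371
```

```bash
python3 -m inch '[[0,0,0,0,0.03],[0,0,0,0,0.06],[0,0,0,0,0.06]]' >/dev/null; python3 m.py
```

```text
yaw -9.91 mz [-0.383  0.266 -0.004] F [-2.  -2.   0.1] [ 0.5416 -0.1153  0.1678] q6 1.432
```

```bash
python3 -m inch '[[0,0,0,0,0.03],[0,0,0,0,0.06],[0,0,0,0,0.06]]' >/dev/null; python3 m.py
```

```text
yaw -13.32 mz [-0.425  0.293  0.092] F [ 0.2 -2.5  0.7] [ 0.5416 -0.1153  0.1678] q6 1.491
```

```bash
python3 -m inch '[[0,0,0,0,0.03],[0,0,0,0,0.06],[0,0,0,0,0.06]]' ; python3 m.py
```

```text
t: 7.0
tool_pos: [0.5416, -0.1153, 0.1678]
tcp_rot: [[0.957, -0.289, -0.0], [-0.289, -0.957, -0.0], [0.0, 0.0, -1.0]]
force: [-1.4, -2.5, -0.2]
opening: 0.0136
finger_force: 35.5
yaw -16.79 mz [-0.518  0.294  0.004] F [-1.4 -2.5 -0.2] [ 0.5416 -0.1153  0.1678] q6 1.552
```

27.5° turned with no resisting moment, past where a stop could be, so this is the free way (clockwise from above). Continuing to about 78°.

```bash
python3 -m inch '[[0,0,0,0,0.06],[0,0,0,0,0.12],[0,0,0,0,0.18],[0,0,0,0,0.24],[0,0,0,0,0.3],[0,0,0,0,0.36],[0,0,0,0,0.42],[0,0,0,0,0.42]]' >/dev/null; python3 m.py
```

```text
yaw -40.83 mz [-0.632  0.326  0.047] F [-1.3 -3.1 -1.5] [ 0.5416 -0.1155  0.1678] q6 1.971
```

```bash
python3 -m inch '[[0,0,0,0,0.06],[0,0,0,0,0.12],[0,0,0,0,0.18],[0,0,0,0,0.24],[0,0,0,0,0.3],[0,0,0,0,0.36],[0,0,0,0,0.42],[0,0,0,0,0.47],[0,0,0,0,0.47]]' >/dev/null; python3 m.py
python3 -c "
from h import *
i=vision.camera('wrist')[130:384,130:400]
cv2.imwrite('pics/w3.png',cv2.convertScaleAbs(cv2.resize(i[...,::-1],None,fx=2.3,fy=2.3),alpha=2))"
```

```text
yaw -67.71 mz [-0.794  0.418  0.061] F [-1.6 -3.2 -0.8] [ 0.5415 -0.1156  0.1678] q6 2.44
```

View pics/w3.png

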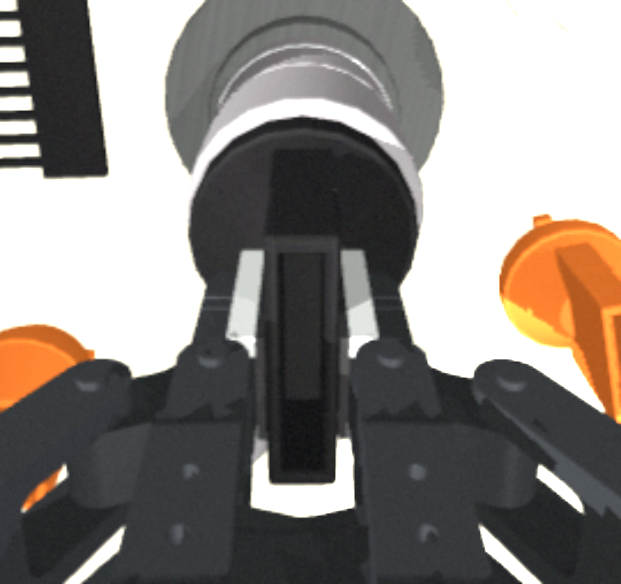

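The blade, at (302,240)–(302,478), is still square in the pads, so it has turned 78° with the gripper while the dryer stayed put. Next I'll lift gently and check the force.

```bash
python3 -m inch '[[0,0,0,-0.002,0],[0,0,0,-0.004,0],[0,0,0,-0.007,0],[0,0,0,-0.01,0],[0,0,0,-0.01,0]]' >/dev/null; python3 m.py
```

```text
yaw -67.74 mz [ 0.007 -0.01   0.014] F [ 0.4  0.5 -0.6] [ 0.5425 -0.1138  0.179 ] q6 2.442
```

Free. Lifting straight up another 0.12 m.

```bash
python3 -m inch '[[0,0,0,-0.01,0],[0,0,0,-0.025,0],[0,0,0,-0.04,0],[0,0,0,-0.055,0],[0,0,0,-0.07,0],[0,0,0,-0.085,0],[0,0,0,-0.1,0],[0,0,0,-0.115,0],[0,0,0,-0.12,0],[0,0,0,-0.12,0]]'; python3 -m inch '[[0,0,0,0,0],[0,0,0,0,0],[0,0,0,0,0],[0,0,0,0,0],[0,0,0,0,0]]'; python3 m.py
python3 -c "
from h import *
i=vision.camera('scene')[120:270,150:350]
cv2.imwrite('pics/s2.png',cv2.resize(i[...,::-1],None,fx=3.5,fy=3.5))"
```

```text
t: 10.25
tool_pos: [0.5421, -0.1153, 0.2991]
tcp_rot: [[0.378, -0.926, 0.002], [-0.926, -0.378, -0.001], [0.001, -0.002, -1.0]]
force: [0.2, -0.0, -0.9]
opening: 0.0135
finger_force: 35.7
t: 10.75
tool_pos: [0.5416, -0.1151, 0.2975]
tcp_rot: [[0.378, -0.926, -0.001], [-0.926, -0.378, 0.0], [-0.0, 0.0, -1.0]]
force: [-0.1, 0.3, -1.9]
opening: 0.0139
finger_force: 35.7
yaw -67.79 mz [ 0.004 -0.005 -0.025] F [-0.1  0.3 -1.9] [ 0.5416 -0.1151  0.2975] q6 2.442
```

View pics/s2.png

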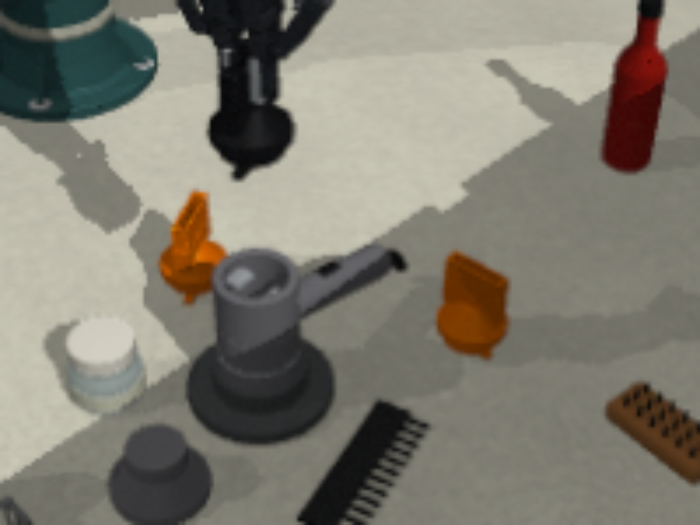

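The nozzle hangs upright in the gripper at (252,130), the barrel is open and empty at (258,275), and the jar, diffuser, comb and red bottle are untouched. It is 13 cm up and still.

```bash
python3 -c "
from bench import job
print(job.job_done())"
```

```text
the job is handed in; nothing more can be done
None
```

The nozzle is off the dryer and handed in, held upright and still about 13 cm above its seat; the first direction I tried (clockwise from above) turned freely, so I gave it 78° and lifted, never needed to try the other way, and the last view showed the nearby things where they were.

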